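Seat a centrifuge rotor and spin it by hand

TASK

Fit the three-cup rotor back on the centrifuge's spindle: lift it by its black knob, lower it gently over the spindle, and without letting go turn it with a light touch (well under 20 N) until its notches find the drive dogs and it sinks fully home. Then let go and push it round by hand, either way, through at least one and a half turns to check that it turns freely, and leave it standing still on its seat. Never jam or knock it against the centrifuge (60 N would bend the spindle), and leave everything else on the bench where it is.

Things in the scene. Friction and masses are not known exactly. Their poses are not given: they have to be found in the camera images.
- rotor_knob (a point): Middle of the rotor's grip: an upright round black knob, 28 mm across, 32 mm tall, on the rotor's axis at its top. The point lies 52 mm above the rotor's underside; the knob goes on 14 mm above it and 18 mm below it. z up along the rotor's axis; x points from the axis to the cup with the red top.
- rotor: The loose rotor, 0.36 to 0.56 kg: aluminium hub 56 mm across, three arms (10 to 20 mm above the underside) with three blue closed cups 32 mm across, standing 6 to 32 mm above the underside, axes 58 mm from the rotor's axis, 120 degrees apart, open gaps between. Origin: centre of the underside; z up the axis; x points to the red-topped cup, the other two have white tops.
- rotor_bore (a point): Mouth of the rotor's round bore, centre of its underside: 22 mm wide, 30 mm deep. Around it stand six feet 8 mm tall with six notches between them, one every 60 degrees, about 10 mm wide where the drive dogs go; which way the notches point is not marked.
- spindle_seat (a point): Point on the spindle's axis at the flange where the rotor's underside rests when home, 95 mm above the bench; does not turn; z up. Three brass dogs 5.5 mm wide, 7 mm tall stand on the flange 22 mm from the axis, 120 degrees apart, direction not told. A rotor that misses them stands 7 mm too high; a turn of at most 60 degrees lets it sink, with about 0.1 rad of play either side.
- spindle_tip (a point): Top of the steel spindle, on its axis, 28 mm above the seat. The spindle is 18 mm thick, tapered over its top 12 mm to 7 mm.
- centrifuge: Fixed white square housing 250 mm wide, 130 mm tall, open on top: a round bowl 196 mm across, its floor 54 mm below the spindle's seat, the seat 35 mm below the housing's top. Origin: centre of the underside, on the bench, straight below the spindle; x to its back, z up.
- spindle (a joint): Angle of the spindle in rad, growing counter-clockwise seen from above; starts between 0 and 1.05, turns without end, resists with 0.02 N m of friction, stops when not pushed. The rotor carries it along once home; before that, even a few newtons of pressing while turning drag it along, so the notches never meet the dogs: lift a hair, turn, lower, feel again. It should finish past 7.4 or below -6.4.
- jar: Small jar, 40 mm across, 55 mm tall, some 13 cm from the rotor; leave alone. Origin: centre of its underside.
- weight: Brass calibration weight, 32 mm across, 30 mm tall, some 13 cm from the rotor; leave alone. Origin: centre of its underside.
- bottle: White bottle, 60 mm across, 130 mm tall, at the back; leave alone. Origin: centre of its underside.
- driver: Screwdriver lying at the robot's right; leave alone. Origin: underside.

How it is judged:
By the outcome, as a careful person would: the job done as asked, in the order asked, and still so for the second after the job is handed in, with the robot touching nothing.
It also fails if it takes over 72 s, if anything falls off the work surface, if the arm or the gripper's body presses on something with over 40 N, if the wrist force passes 120 N, or if a joint passes its speed limit or range.

ROBOT

A 7-joint arm with a two-finger parallel gripper is mounted at the origin on the work surface. World frame = base frame: x ahead of the robot, y to its left, z up, the work surface at z = 0. Lengths are in mm, angles in degrees, forces in N, time in s.
With the tool pointing down it reaches from about 425 to 875 mm from the base axis. Payload 8.4 kg.
Tool frame: the origin (TCP) lies midway between the tips of the shut fingers; the grasp point (between the pads) lies pinch_z behind it (pinch_z is the distance from the TCP to the grasp point, in mm); z points along the fingers, y is the line along which they close (so a half turn about z gives the same grasp; the last joint's range is limited). The gripper opens to 87 mm and grips with 3 to 60 N. Pads are 19 mm wide; open, the fingers measure 117 mm over their backs; the gripper's body (75 mm by 190 mm) begins 51 mm behind the grasp point.
Start: joints at [63.014, 19.091, 2.286, 83.961, -0.768, 76.965, -3.352], TCP at [236.116, -605.567, 199.546] pointing down, gripper open.
Joint ranges: [-147.57, 147.57], [-21.85, 119.76], [-74.77, 79.35], [14.55, 137.4], [-85.83, 265.84], [4.83, 119.75], [-152.11, 152.11]. Speed limits (degrees/s): [127.2, 127.2, 159.86, 159.86, 180, 180, 180].

INTERFACE

Orientations are given as a 3x3 rotation matrix whose columns are the frame's x, y, z axes.
In Python, from plant import observe, read_camera, calibration, finish_job, pinch_z gives the robot as it stands.
- The arm moves only by the tool arm_command, never from a script. Its arguments are lists of equal length, an entry for each row: "translation": the shift along the tool's x, y, z in mm, a list of three; "turn": the turn about the tool's z in rad. In form: {"translation": [[dx, dy, dz], ...], "turn": [turn, ...]}. A call has 1 to 8 rows; each row is the pose to reach, as a shift and turn from the pose commanded when the call began, along the tool's axes at that moment; what a row does not reach only later rows make up. A row lasts 1/8 s, in which the tool goes at most 62.5 mm and 10.7 degrees, less where a joint would pass 70% of its speed; a pose out of reach is approached as far as the arm can. A call with a gripper value outside its range is refused whole. "claw" is the gripper's target within -1 to 1 (fully open at 1, half-way at 0, shut at -1), set as the call begins (left out, the last holds). The fingers move at their own pace and stop on an object; the grip force is fixed at half the most. Time passes only in rows, so rows that repeat a pose let the fingers close. It gives the time, the measured TCP pose, the force, the opening and the grip force at its end, in the units of the state.
- observe(): the state, without advancing time (a new reading comes with each control period).
- read_camera(name): name is "scene" or "top"; returns the picture (420x560x3 uint8, red, green, blue); there is no depth.
- calibration(name): a dict with "mtx" (3x3 intrinsics, pixels), "world_from_camera" (4x4, takes a point from camera to world coordinates). Camera axes: x right, y up, looking along -z (the intrinsics and any distortion apply to the point x, -y, -z); pixel columns grow to the right and rows downward; lengths in mm; the calibration is good to about 2 mm. A picture is of the moment at which its call begins. calibration takes no time and is no camera call.
- finish_job(): hands the job in; it is judged then, once.
The state is a dict: "t": time; "joint_pos": joint angles; "qvel": joint speeds; "joint_torque": joint torques, N m; "tcp_pos": TCP position; "orientation": TCP orientation; "contact_force": force on the tool from outside, world axes, zero at the start; "ft_torque": the same for the moment, N m; "grip_width": finger opening in mm; "finger_force": force on a finger pad.
Only numpy, scipy, OpenCV 4.12 (cv2) and the standard library are available. Lean on these libraries where they do the work, as an engineer would, in place of code of your own. Each camera call takes 0.05 s, during which the arm holds its last target. There are 200 camera calls.

## Working session

There is one attempt and no reset: what is moved stays moved. The work goes in short steps, Python scripts to look and compute and a tool call to move; the robot and the scene stay as the last step left them, time stands still between calls to the robot, and variables do not carry over. Pictures are saved under pics/ and viewed, at most 10 in all, crops included, and the job is handed in when it is done.

Besides the shell and the picture viewer there is one more tool, called after "Request:" as name([rows], argument=value, ...), one row to a line, values as JSON. arm_command: Moves the arm, as the interface text tells. Its arguments: {"type":"object","properties":{"translation":{"type":"array","items":{"type":"array","items":{"type":"number"}}},"turn":{"type":"array","items":{"type":"number"}},"claw":{"type":"number"}},"required":["translation","turn"]}

```bash
mkdir -p pics
cat > h.py <<'E'
import numpy as np, cv2
from plant import *
def snap(n,f):
    im=read_camera(n); cv2.imwrite('pics/'+f,cv2.cvtColor(im,cv2.COLOR_RGB2BGR)); return im
def ray(n,u,v):
    c=calibration(n);T=np.array(c['world_from_camera']);K=np.array(c['mtx'])
    d=np.linalg.inv(K)@[u,v,1];return T[:3,3],T[:3,:3]@[d[0],-d[1],-d[2]]
def atz(n,u,v,z):
    o,d=ray(n,u,v);return o+d*(z-o[2])/d[2]
def proj(n,p):
    c=calibration(n);T=np.array(c['world_from_camera']);K=np.array(c['mtx'])
    q=np.linalg.inv(T)@[*p,1];w=K@[q[0],-q[1],-q[2]];return w[:2]/w[2]
E
python3 - <<'E'
from h import *
a=snap('scene','s0.png');b=snap('top','t0.png')
for n in('scene','top'):
    c=calibration(n);print(n,{k:np.round(v,3).tolist() for k,v in c.items()})
s=observe();print({k:np.round(v,3).tolist() for k,v in s.items()},pinch_z)
E
```

```text
scene {'mtx': [[472.934, 0.0, 282.11], [0.0, 472.934, 204.657], [0.0, 0.0, 1.0]], 'world_from_camera': [[0.797, -0.468, 0.381, 1047.683], [0.603, 0.62, -0.502, -697.174], [-0.002, 0.63, 0.777, 1042.686], [0.0, 0.0, 0.0, 1.0]]}
top {'mtx': [[381.993, 0.0, 286.284], [0.0, 381.993, 209.82], [0.0, 0.0, 1.0]], 'world_from_camera': [[-0.008, 0.998, -0.065, 525.633], [-1.0, -0.008, -0.001, -112.662], [-0.002, 0.065, 0.998, 1188.178], [0.0, 0.0, 0.0, 1.0]]}
{'t': 0.1, 'joint_pos': [63.012, 19.128, 2.283, 84.006, -0.767, 76.965, -3.354], 'qvel': [0.019, -0.131, 0.109, -0.119, 0.008, -0.056, -0.035], 'joint_torque': [0.003, -65.782, 1.34, -40.471, -0.06, 0.041, 0.0], 'tcp_pos': [235.982, -605.163, 198.749], 'orientation': [[0.932, 0.363, -0.001], [0.363, -0.932, 0.001], [-0.0, -0.001, -1.0]], 'contact_force': [-0.235, 0.305, -0.478], 'ft_torque': [-0.023, 0.011, -0.016], 'finger_force': 0.0, 'grip_width': 87.23} 18.700000000000003
```

View pics/t0.png

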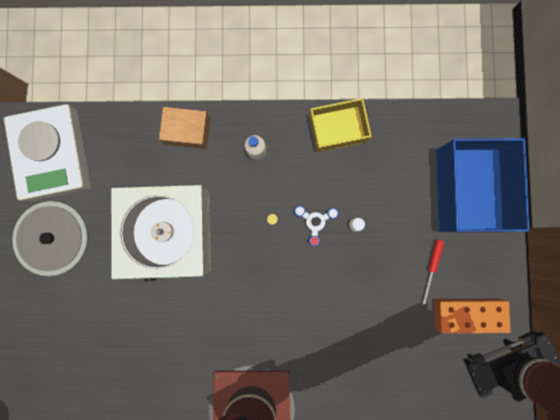

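View pics/s0.png

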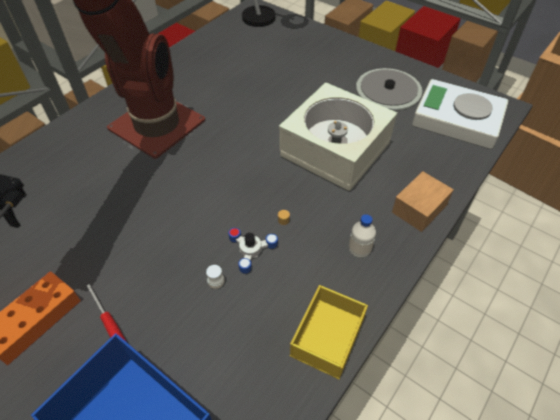

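The top view shows the rotor knob near (315,222), red cup (315,241), jar (357,225), weight (272,219) and spindle near (161,231). In the scene view the knob is near (250,240) and the spindle tip near (338,128). I'll enlarge these.

Run:
```python
from h import *
t=cv2.imread('pics/t0.png');s=cv2.imread('pics/s0.png')
def c(im,u,v,w=25,h=25):return cv2.resize(im[v-h:v+h,u-w:u+w],None,fx=8 if w==25 else 8,fy=8,interpolation=cv2.INTER_CUBIC)[:300]
r=lambda im,u,v:cv2.resize(im[v-18:v+18,u-24:u+24],(384,288),interpolation=cv2.INTER_CUBIC)
cv2.imwrite('pics/z0.png',np.vstack([np.hstack([r(t,315,226),r(t,161,231)]),np.hstack([r(s,250,244),r(s,338,132)])]))
```

```text
(no output)
```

View pics/z0.png

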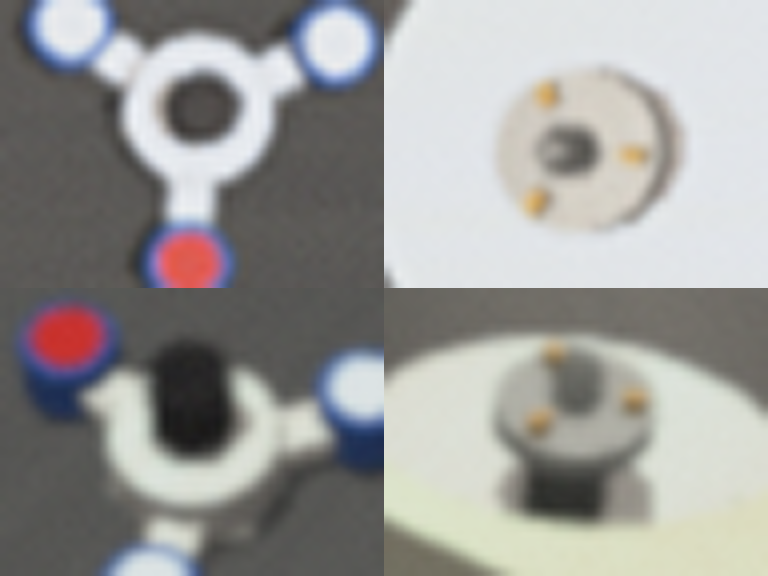

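The crops show, in crop pixels: knob top (203,107), cups (190,265), (70,25), (337,43); dogs in top view (547,96), (632,154), (537,203); in the scene view dogs (553,355), (633,400), (540,422), knob top about (190,363), red top (67,337).

Run:
```python
from h import *
def px(o,p,q): return [a+(b-c+.5)/8-.5 for a,b,c in zip(o,p,q)]
T=lambda p:('top',*px((291,208),p,(0,0))); U=lambda p:('top',*px((137,213),p,(384,0)))
S=lambda p:('scene',*px((226,226),p,(0,288))); V=lambda p:('scene',*px((314,114),p,(384,288)))
print('knob top',atz(*T((203,107)),66),atz(*S((190,363)),66))
c=[atz(*T(p),32) for p in((190,265),(70,25),(337,43))]; print(np.round(c,1),'mean',np.mean(c,0))
print('red scene',atz(*S((67,337)),32))
m=np.mean(c,0)[:2]; print('angles',[np.degrees(np.arctan2(*(q[:2]-m)[::-1])) for q in c])
for f,ps in((U,((547,96),(632,154),(537,203))),(V,((553,355),(633,400),(540,422)))):
    d=np.array([atz(*f(p),102) for p in ps]);m=d.mean(0);print('spindle',m,[np.degrees(np.arctan2(*(q-m)[:2][::-1])) for q in d],np.hypot(*(d-m)[:,:2].T))
print('flange top',atz(*U((580,149)),95))
for n,u,v,z in(('jar',357,225,55),('weight',272,219,30),('bottle',255,142,130)):print(n,atz('top',u,v,z))
```

```text
knob top [ 565.57381676 -197.89656751   66.        ] [ 561.51616322 -194.78157783   66.        ]
[[ 507.2 -194.8   32. ]
 [ 598.3 -150.5   32. ]
 [ 590.6 -251.5   32. ]] mean [ 565.37836573 -198.94389705   32.        ]
red scene [ 505.62796621 -193.5965565    32.        ]
angles [np.float64(175.93411313150233), np.float64(55.840447962573265), np.float64(-64.35360614820041)]
spindle [537.96125224 247.96044101 102.        ] [np.float64(25.075380705998683), np.float64(-93.34001143237178), np.float64(146.42852622474538)] [21.61909078 21.36832196 22.00749234]
spindle [537.14431289 246.21863668 102.        ] [np.float64(145.3794619732407), np.float64(25.394257206337013), np.float64(-93.91180370758151)] [21.70661924 21.40185978 21.56067473]
flange top [538.71758069 247.43333769  95.        ]
jar [ 552.96321577 -320.2662401    55.        ]
weight [573.78420568 -67.43016195  30.        ]
bottle [786.42469477 -24.74031231 130.        ]
```

Request:
arm_command([
  [26, -15, 0],
  [70, -40, 0],
  [122, -70, 0],
  [174, -100, 0],
  [226, -130, 0],
  [278, -160, 0],
  [330, -190, 0],
  [382, -220, 0],
], turn=[0, 0, 0, 0, 0, 0, 0, 0])

```text
t: 1.1
tcp_pos: [512.8, -260.2, 199.4]
orientation: [[0.932, 0.363, -0.0], [0.363, -0.932, 0.0], [-0.0, -0.0, -1.0]]
contact_force: [0.8, -0.6, 0.0]
grip_width: 86.9
finger_force: 0.0
```

Request:
arm_command([
  [35, -20, 0],
  [59, -34, 20],
  [71, -40, 50],
  [72, -41, 80],
  [72, -41, 80],
  [72, -41, 80],
], turn=[0, 0, 0, 0, 0, 0])

```text
t: 1.85
tcp_pos: [564.6, -197.9, 120.6]
orientation: [[0.932, 0.363, 0.001], [0.363, -0.932, -0.0], [0.001, 0.001, -1.0]]
contact_force: [-0.3, 0.3, 0.1]
grip_width: 87.3
finger_force: 0.0
```

```bash
cat >> h.py <<'E'
def st(tgt=None):
    s=observe();R=np.array(s['orientation']);p=np.array(s['tcp_pos'])
    print({k:np.round(s[k],2).tolist() for k in('t','joint_pos','tcp_pos','contact_force','ft_torque','grip_width','finger_force')},'yaw',np.degrees(np.arctan2(R[1,0],R[0,0])),np.round(R[:,2],4))
    if tgt is not None: print('tool delta',np.round(R.T@(np.array(tgt)-p),1))
E
python3 - <<'E'
from h import *
a=snap('scene','s1.png');b=snap('top','t1.png')
st((564.5,-197.5,38.5))
r=lambda im,u,v:cv2.resize(im[v-36:v+36,u-48:u+48,::-1],(384,288),interpolation=cv2.INTER_CUBIC)
cv2.imwrite('pics/z1.png',np.hstack([r(b,315,226),r(a,250,230)]))
E
```

```text
{'t': 1.95, 'joint_pos': [28.65, 17.1, -16.33, 96.44, 5.16, 67.07, -57.73], 'tcp_pos': [565.04, -198.06, 121.16], 'contact_force': [-0.19, 0.62, 0.21], 'ft_torque': [0.0, 0.03, -0.04], 'grip_width': 86.95, 'finger_force': 0.0} yaw 21.266341198011013 [ 2.1e-03 -8.0e-04 -1.0e+00]
tool delta [-0.4 -0.8 82.7]
```

View pics/z1.png

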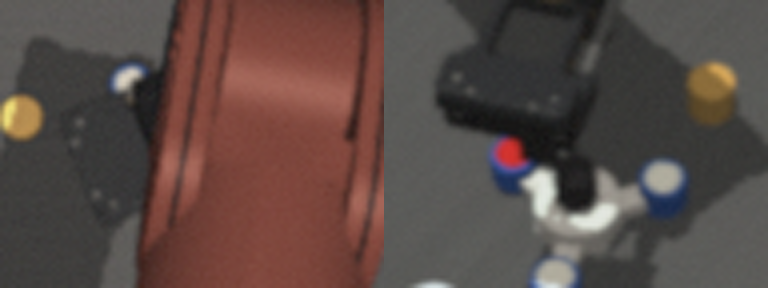

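The view shows the gripper over the rotor, with its near side nearly over the knob and nothing in the way. The position agrees with the estimate, so I descend and grip.

Request:
arm_command([
  [0, 0, 15],
  [0, 0, 35],
  [0, 0, 55],
  [0, 0, 72],
  [0, 0, 80],
  [0, 0, 82],
  [0, 0, 82],
], turn=[0, 0, 0, 0, 0, 0, 0])

```text
t: 2.82
tcp_pos: [564.7, -197.5, 38.0]
orientation: [[0.932, 0.363, 0.001], [0.363, -0.932, -0.0], [0.001, 0.0, -1.0]]
contact_force: [0.3, 0.9, 0.6]
grip_width: 87.1
finger_force: 0.0
```

Request:
arm_command([
  [0, 0, 0],
  [0, 0, 0],
  [0, 0, 0],
  [0, 0, 0],
  [0, 0, 0],
  [0, 0, 0],
  [0, 0, 0],
  [0, 0, 0],
], turn=[0, 0, 0, 0, 0, 0, 0, 0], claw=-1)

```text
t: 3.82
tcp_pos: [564.4, -197.7, 37.6]
orientation: [[0.932, 0.363, 0.0], [0.363, -0.932, -0.0], [0.0, 0.0, -1.0]]
contact_force: [0.3, -1.0, -0.8]
grip_width: 26.4
finger_force: 30.0
```

Request:
arm_command([
  [0, 0, -10],
  [0, 0, -30],
  [0, 0, -60],
  [2, -6, -95],
  [6, -19, -130],
  [13, -40, -155],
  [22, -68, -160],
  [32, -99, -160],
], turn=[0, 0, 0, 0, 0, 0, 0, 0])

```text
t: 4.82
tcp_pos: [558.3, -92.8, 199.7]
orientation: [[0.932, 0.363, 0.002], [0.363, -0.932, -0.0], [0.002, 0.001, -1.0]]
contact_force: [0.1, 0.6, -5.1]
grip_width: 26.1
finger_force: 30.0
```

Request:
arm_command([
  [12, -37, 0],
  [24, -74, 0],
  [36, -111, 0],
  [48, -148, 0],
  [60, -185, 0],
  [72, -222, 0],
  [83, -256, 0],
  [92, -284, 0],
], turn=[0, 0, 0, 0, 0, 0, 0, 0])

```text
t: 5.82
tcp_pos: [540.2, 206.2, 199.0]
orientation: [[0.931, 0.364, 0.001], [0.364, -0.931, 0.0], [0.001, 0.0, -1.0]]
contact_force: [0.7, 0.8, -5.8]
grip_width: 26.6
finger_force: 30.0
```

Request:
arm_command([
  [6, -19, 0],
  [10, -32, 0],
  [13, -40, 0],
  [13, -41, 0],
  [13, -41, 0],
  [13, -41, 0],
], turn=[0, 0, 0, 0, 0, 0])

```text
t: 6.58
tcp_pos: [538.1, 246.5, 197.5]
orientation: [[0.932, 0.362, -0.0], [0.362, -0.932, -0.0], [-0.0, 0.0, -1.0]]
contact_force: [-0.3, -0.0, -5.1]
grip_width: 26.0
finger_force: 30.0
```

Run:
```python
from h import *
a=snap('scene','s2.png');b=snap('top','t2.png')
st((538,247.5,198))
r=lambda im,u,v:cv2.resize(im[v-36:v+36,u-48:u+48,::-1],(384,288),interpolation=cv2.INTER_CUBIC)
cv2.imwrite('pics/z2.png',np.hstack([r(b,161,231),r(a,338,120)]))
```

```text
{'t': 6.68, 'joint_pos': [-1.67, 15.35, -32.74, 91.1, 8.49, 76.05, -104.27], 'tcp_pos': [538.06, 246.77, 197.56], 'contact_force': [-0.01, 0.83, -5.49], 'ft_torque': [0.03, -0.01, 0.02], 'grip_width': 26.24, 'finger_force': 30.0} yaw 21.25695173267893 [-0.e+00 -2.e-04 -1.e+00]
tool delta [ 0.2 -0.7 -0.4]
```

View pics/z2.png

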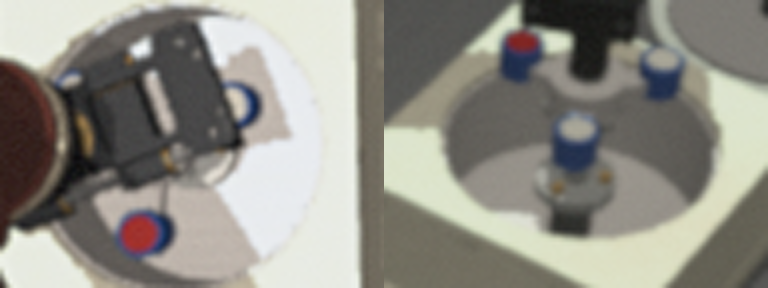

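Rotor is held level above the bowl; cup tops in the scene crop at (522,43), (663,60), (576,128), and in the top crop (139,234) red, (240,104) white. I check its axis against the spindle with the scene camera.

Run:
```python
from h import *
c=[atz('scene',290+(x-384+.5)/4-.5,84+(y+.5)/4-.5,192) for x,y in((522,43),(663,60),(576,128))]
m=np.mean(c,0);print(m,[(np.hypot(*(q-m)[:2]),np.degrees(np.arctan2(*(q-m)[:2][::-1]))) for q in c])
c=[atz('top',113+(x+.5)/4-.5,195+(y+.5)/4-.5,192)[:2] for x,y in((139,234),(240,104))]
# centre from red & white at known geometry: red at a, white at a-120 (r=58)
a,b=c;mid=(a+b)/2;d=(b-a);n=np.array([-d[1],d[0]])/np.hypot(*d)
print('top',a,b,np.hypot(*d),mid+29*n,mid-29*n)
```

```text
[538.17477235 244.70891665 192.        ] [(np.float64(57.217569966986254), np.float64(176.55551620526626)), (np.float64(58.03726387751291), np.float64(55.08133468463594)), (np.float64(56.343153505920874), np.float64(-64.9087739105072))]
top [480.96298642 250.26371973] [564.85155594 185.65736019] 105.88330268988636 [540.60207649 240.93648097] [505.21246587 194.98459896]
```

Both cameras agree that the rotor sits about (+0.9,-1.4) mm off the spindle axis; I correct this and lower onto the taper.

Request:
arm_command([
  [-0.3, -1.6, 5],
  [-0.3, -1.6, 13],
  [-0.3, -1.6, 20],
  [-0.3, -1.6, 26],
  [-0.3, -1.6, 31],
  [-0.3, -1.6, 36],
  [-0.3, -1.6, 40],
  [-0.3, -1.6, 42],
], turn=[0, 0, 0, 0, 0, 0, 0, 0])

```text
t: 7.68
tcp_pos: [537.0, 248.7, 155.3]
orientation: [[0.932, 0.363, -0.0], [0.363, -0.932, -0.0], [-0.0, -0.0, -1.0]]
contact_force: [-0.7, -0.7, -5.3]
grip_width: 26.2
finger_force: 30.0
```

Request:
arm_command([
  [0, 0, 2],
  [0, 0, 4],
  [0, 0, 6],
  [0, 0, 8],
  [0, 0, 10],
  [0, 0, 11],
  [0, 0, 11],
  [0, 0, 11],
], turn=[0, 0, 0, 0, 0, 0, 0, 0])

```text
t: 8.68
tcp_pos: [537.1, 248.7, 144.7]
orientation: [[0.932, 0.363, 0.0], [0.363, -0.932, 0.0], [0.0, -0.0, -1.0]]
contact_force: [-0.7, 0.1, -4.3]
grip_width: 26.4
finger_force: 30.0
```

Request:
arm_command([
  [0, 0, 1.5],
  [0, 0, 3],
  [0, 0, 4],
  [0, 0, 4.5],
  [0, 0, 5],
  [0, 0, 5.5],
  [0, 0, 5.5],
], turn=[0, 0, 0, 0, 0, 0, 0])

```text
t: 9.55
tcp_pos: [537.2, 248.8, 139.5]
orientation: [[0.932, 0.363, 0.001], [0.363, -0.932, 0.0], [0.001, 0.0, -1.0]]
contact_force: [-0.7, -1.2, -1.6]
grip_width: 26.1
finger_force: 30.0
```

Request:
arm_command([
  [0, 0, 0.4],
  [0, 0, 0.8],
  [0, 0, 0.8],
], turn=[0, 0, 0])

```text
t: 9.93
tcp_pos: [537.5, 249.0, 139.2]
orientation: [[0.932, 0.363, 0.001], [0.363, -0.932, 0.0], [0.001, 0.0, -1.0]]
contact_force: [-2.5, -1.4, 5.3]
grip_width: 26.7
finger_force: 30.0
```

Request:
arm_command([
  [0, 0, -1.8],
  [0, 0, -1.8],
  [0, 0, -1.8],
  [0, 0, -0.6],
  [0, 0, 0],
  [0, 0, 0],
], turn=[0, 0.07, 0.14, 0.14, 0.14, 0.14])

```text
t: 10.68
tcp_pos: [537.3, 248.9, 139.4]
orientation: [[0.973, 0.232, 0.001], [0.232, -0.973, 0.0], [0.001, 0.0, -1.0]]
contact_force: [-2.4, -1.3, 7.3]
grip_width: 26.4
finger_force: 30.0
```

```bash
python3 -c "
from h import *
st()"
```

```text
{'t': 10.68, 'joint_pos': [-3.13, 17.46, -31.33, 95.49, 9.6, 69.68, -113.23], 'tcp_pos': [537.3, 248.92, 139.36], 'contact_force': [-2.45, -1.34, 7.25], 'ft_torque': [-0.4, 0.74, 0.01], 'grip_width': 26.39, 'finger_force': 30.0} yaw 13.390080828135751 [ 1.e-03  2.e-04 -1.e+00]
```

Positive turn runs J7 towards its limit, so I search the other way.

Request:
arm_command([
  [0, 0, -1.8],
  [0, 0, -1.8],
  [0, 0, -1.8],
  [0, 0, -1.8],
  [0, 0, -0.6],
  [0, 0, 0],
  [0, 0, 0],
], turn=[0, -0.1, -0.2, -0.28, -0.28, -0.28, -0.28])

```text
t: 11.55
tcp_pos: [536.9, 248.6, 138.0]
orientation: [[0.872, 0.489, -0.0], [0.489, -0.872, -0.0], [-0.0, -0.0, -1.0]]
contact_force: [-1.0, 0.1, -6.0]
grip_width: 26.1
finger_force: 30.0
```

Request:
arm_command([
  [0, 0, -1.8],
  [0, 0, -1.8],
  [0, 0, -1.8],
  [0, 0, -0.6],
  [0, 0, 0],
  [0, 0, 0],
], turn=[0, -0.07, -0.14, -0.14, -0.14, -0.14])

```text
t: 12.3
tcp_pos: [537.0, 248.7, 138.2]
orientation: [[0.796, 0.606, -0.0], [0.606, -0.796, -0.0], [-0.0, -0.0, -1.0]]
contact_force: [0.4, -0.9, -5.7]
grip_width: 26.3
finger_force: 30.0
```

It dropped in without contact at both of the last two angles. I take the middle and lower home in small steps.

Request:
arm_command([
  [0, 0, -1],
  [0, 0, -1],
  [0, 0, 0],
  [0, 0, 1],
  [0, 0, 2],
  [0, 0, 3],
  [0, 0, 3],
], turn=[0.03, 0.06, 0.06, 0.06, 0.06, 0.06, 0.06])

```text
t: 13.18
tcp_pos: [537.0, 248.7, 135.2]
orientation: [[0.83, 0.558, -0.0], [0.558, -0.83, -0.0], [-0.0, -0.0, -1.0]]
contact_force: [-0.1, 0.4, -5.0]
grip_width: 26.5
finger_force: 30.0
```

Request:
arm_command([
  [0, 0, 0.8],
  [0, 0, 1.4],
  [0, 0, 1.9],
  [0, 0, 2.3],
  [0, 0, 2.6],
  [0, 0, 2.6],
], turn=[0, 0, 0, 0, 0, 0])

```text
t: 13.92
tcp_pos: [537.1, 248.7, 132.7]
orientation: [[0.83, 0.558, 0.0], [0.558, -0.83, 0.0], [0.0, -0.0, -1.0]]
contact_force: [0.4, -0.8, -5.0]
grip_width: 26.2
finger_force: 30.0
```

Request:
arm_command([
  [0, 0, 0.3],
  [0, 0, 0.6],
  [0, 0, 0.8],
  [0, 0, 0.8],
], turn=[0, 0, 0, 0])

```text
t: 14.42
tcp_pos: [537.3, 248.8, 132.5]
orientation: [[0.83, 0.558, 0.001], [0.558, -0.83, 0.0], [0.001, 0.0, -1.0]]
contact_force: [-1.8, -1.9, 3.6]
grip_width: 26.6
finger_force: 30.0
```

The rotor is home: 7.0 mm below the dog-top height, under a light load. Relieve, release and rise.

Request:
arm_command([
  [0, 0, -0.4],
  [0, 0, -0.4],
  [0, 0, -0.4],
  [0, 0, -0.4],
  [0, 0, -0.4],
], turn=[0, 0, 0, 0, 0], claw=1)

```text
t: 15.05
tcp_pos: [537.0, 248.7, 132.2]
orientation: [[0.83, 0.558, -0.0], [0.558, -0.83, 0.0], [-0.0, -0.0, -1.0]]
contact_force: [-0.2, 0.6, 0.7]
grip_width: 68.6
finger_force: 0.0
```

Request:
arm_command([
  [0, 0, -5],
  [0, 0, -15],
  [0, 0, -30],
  [0, 0, -48],
  [0, 0, -55],
], turn=[0, 0, 0, 0, 0])

```text
t: 15.68
tcp_pos: [537.7, 249.2, 189.4]
orientation: [[0.83, 0.558, 0.002], [0.558, -0.83, 0.001], [0.003, 0.001, -1.0]]
contact_force: [-0.3, 0.4, -0.6]
grip_width: 86.9
finger_force: 0.0
```

Request:
arm_command([
  [-10, 7, 0],
  [-24, 17, 0],
  [-38, 26, 0],
  [-47, 33, 0],
  [-47, 33, 0],
  [-47, 33, 0],
  [-47, 33, 0],
  [-47, 33, 0],
], turn=[0, 0, 0, 0, 0, 0, 0, 0], claw=-1)

```text
t: 16.68
tcp_pos: [516.4, 195.6, 187.2]
orientation: [[0.83, 0.558, -0.0], [0.558, -0.83, 0.0], [-0.0, -0.0, -1.0]]
contact_force: [0.2, -1.1, 0.4]
grip_width: 15.4
finger_force: 0.0
```

Run:
```python
from h import *
a=snap('scene','s3.png');b=snap('top','t3.png')
st()
r=lambda im,u,v:cv2.resize(im[v-36:v+36,u-48:u+48,::-1],(384,288),interpolation=cv2.INTER_CUBIC)
cv2.imwrite('pics/z3.png',np.hstack([r(b,161,231),r(a,338,120)]))
```

```text
{'t': 16.77, 'joint_pos': [4.74, 10.92, -33.85, 97.27, 6.3, 73.72, -86.47], 'tcp_pos': [516.46, 195.38, 187.21], 'contact_force': [-0.14, 0.04, 0.02], 'ft_torque': [-0.01, -0.01, 0.06], 'grip_width': 7.2, 'finger_force': 0.0} yaw 33.92744105045415 [-2.e-04  2.e-04 -1.e+00]
```

View pics/z3.png

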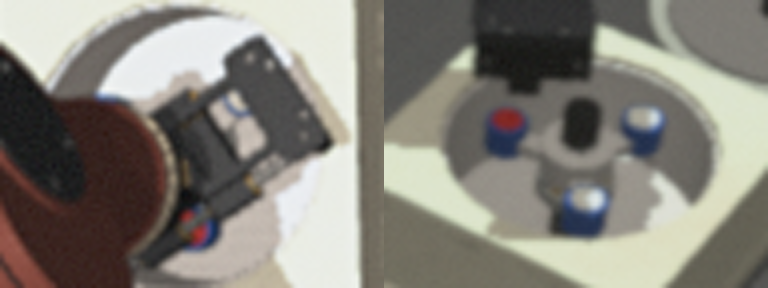

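The rotor sits level in the bowl; cup tops in the scene crop are at red (506,119), right white (643,117), near white (585,198). I check height and angle, and plan the orbit.

```bash
python3 - <<'E'
from h import *
for z in(127,134):
    c=[atz('scene',290+(x-384+.5)/4-.5,84+(y+.5)/4-.5,z) for x,y in((506,119),(643,117),(585,198))]
    m=np.mean(c,0);print(m,[(np.hypot(*(q-m)[:2]),np.degrees(np.arctan2(*(q-m)[:2][::-1]))) for q in c])
p=np.array([516.4,195.5]);C=np.array([537.3,247.5]);v=p-C;psi=33.93
print(np.hypot(*v),np.degrees(np.arctan2(v[1],v[0]))-psi+360)
E
python3 - <<'E'
import numpy as np
R=57;a0=215
k=[0]+[7*i for i in range(1,9)]
P=lambda a:R*np.array([np.cos(np.radians(a)),-np.sin(np.radians(a))])
a=a0
for steps in (6,12,12,12,12,12,12,12):
    print(a,[np.round(P(a+steps*i)-P(a),1).tolist() for i in range(1,9)]); a+=8*steps
E
```

```text
[535.7215855  247.69547806 127.        ] [(np.float64(58.18874939073385), np.float64(-171.539491470002)), (np.float64(58.5988173688887), np.float64(67.8795629117588)), (np.float64(57.88137574818778), np.float64(-52.18252730768753))]
[539.63529508 240.47238536 134.        ] [(np.float64(57.7439232061294), np.float64(-171.53949147000193)), (np.float64(58.15085640348786), np.float64(67.87956291175888)), (np.float64(57.43889929348972), np.float64(-52.18252730768748))]
56.04292997336951 214.17366717519153
215 [[3.7, 4.7], [7.8, 9.0], [12.4, 12.8], [17.3, 16.2], [22.6, 19.0], [28.1, 21.2], [33.9, 22.8], [39.7, 23.9]]
263 [[11.9, 0.2], [23.6, -2.1], [34.6, -6.7], [44.3, -13.6], [52.5, -22.3], [58.6, -32.5], [62.5, -43.8], [63.9, -55.6]]
359 [[-1.0, -11.9], [-4.5, -23.3], [-10.3, -33.7], [-18.1, -42.7], [-27.6, -49.9], [-38.4, -54.9], [-50.0, -57.6], [-62.0, -57.8]]
455 [[-11.7, 2.3], [-22.7, 6.9], [-32.4, 13.8], [-40.6, 22.5], [-46.7, 32.7], [-50.6, 44.0], [-52.0, 55.8], [-51.0, 67.7]]
551 [[3.5, 11.4], [9.3, 21.8], [17.1, 30.8], [26.6, 38.0], [37.4, 43.0], [49.0, 45.7], [60.9, 45.9], [72.6, 43.6]]
647 [[11.0, -4.7], [20.7, -11.5], [28.9, -20.2], [35.0, -30.4], [38.9, -41.7], [40.3, -53.5], [39.3, -65.4], [35.8, -76.8]]
743 [[-5.8, -10.4], [-13.6, -19.4], [-23.1, -26.6], [-33.9, -31.6], [-45.5, -34.3], [-57.4, -34.5], [-69.1, -32.2], [-80.1, -27.6]]
839 [[-9.8, 6.8], [-17.9, 15.5], [-24.0, 25.8], [-27.9, 37.0], [-29.4, 48.9], [-28.3, 60.7], [-24.8, 72.1], [-19.1, 82.5]]
```

The fit at z=127 matches the home height. Lower the shut fingers into the gap and orbit counter-clockwise.

Request:
arm_command([
  [-0.5, 0.5, 10],
  [-0.5, 0.5, 28],
  [-0.5, 0.5, 46],
  [-0.5, 0.5, 62],
  [-0.5, 0.5, 73],
  [-0.5, 0.5, 78],
  [-0.5, 0.5, 79],
  [-0.5, 0.5, 79],
], turn=[0, 0, 0, 0, 0, 0, 0, 0])

```text
t: 17.77
tcp_pos: [516.6, 194.5, 108.7]
orientation: [[0.83, 0.558, 0.001], [0.558, -0.83, 0.0], [0.001, 0.0, -1.0]]
contact_force: [1.1, 1.2, 0.6]
grip_width: 0.6
finger_force: 0.0
```

Request:
arm_command([
  [3.7, 4.7, 0],
  [7.8, 9.0, 0],
  [12.4, 12.8, 0],
  [17.3, 16.2, 0],
  [22.6, 19.0, 0],
  [28.1, 21.2, 0],
  [33.9, 22.8, 0],
  [39.7, 23.9, 0],
], turn=[0, 0, 0, 0, 0, 0, 0, 0])

```text
t: 18.77
tcp_pos: [563.0, 196.9, 108.3]
orientation: [[0.83, 0.558, -0.0], [0.558, -0.83, 0.0], [0.0, -0.0, -1.0]]
contact_force: [0.4, -0.3, -0.0]
grip_width: 0.8
finger_force: 0.0
```

Request:
arm_command([
  [11.9, 0.2, 0],
  [23.6, -2.1, 0],
  [34.6, -6.7, 0],
  [44.3, -13.6, 0],
  [52.5, -22.3, 0],
  [58.6, -32.5, 0],
  [62.5, -43.8, 0],
  [63.9, -55.6, 0],
], turn=[0, 0, 0, 0, 0, 0, 0, 0])

```text
t: 19.77
tcp_pos: [584.1, 279.4, 108.3]
orientation: [[0.83, 0.558, -0.0], [0.558, -0.83, 0.0], [-0.0, -0.0, -1.0]]
contact_force: [-0.5, 0.1, 0.9]
grip_width: 0.0
finger_force: 0.0
```

Run:
```python
from h import *
a=snap('scene','s4.png');b=snap('top','t4.png')
st()
r=lambda im,u,v:cv2.resize(im[v-36:v+36,u-48:u+48,::-1],(384,288),interpolation=cv2.INTER_CUBIC)
cv2.imwrite('pics/z4.png',np.hstack([r(b,161,231),r(a,338,120)]))
```

```text
{'t': 19.88, 'joint_pos': [-4.94, 25.67, -32.45, 89.27, 14.33, 69.25, -95.87], 'tcp_pos': [583.3, 280.6, 108.44], 'contact_force': [-0.48, -0.34, 0.77], 'ft_torque': [-0.04, -0.04, 0.02], 'grip_width': 0.7, 'finger_force': 0.0} yaw 34.054883827693835 [-4.e-04  8.e-04 -1.e+00]
```

View pics/z4.png

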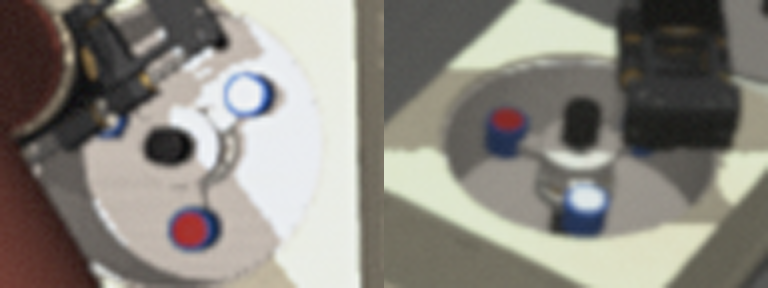

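The picture shows red at (506,120) and the near white cup at (585,198), as before, so the rotor seems not to have moved. I check where the fingertip and cups really are.

Run:
```python
from h import *
p=(583.3,280.6,108.4)
for n in('scene','top'):print(n,proj(n,p),proj(n,(583.3,280.6,178)))
d=[]
for a,b in(('s3','s4'),):
    x=cv2.imread(f'pics/{a}.png')[84:156,290:386].astype(int);y=cv2.imread(f'pics/{b}.png')[84:156,290:386].astype(int)
for f in('s3','s4'):
    im=cv2.imread(f'pics/{f}.png').astype(int);B,G,R=im[...,0],im[...,1],im[...,2]
    for nm,m in(('red',(R>130)&(G<70)),('blue',(B>90)&(R<60))):
        m[:, :290]=0;m[:,386:]=0;m[:84]=0;m[156:]=0
        n,l,s,c=cv2.connectedComponentsWithStats(m.astype(np.uint8));print(f,nm,[(s[i,4],c[i].round(1).tolist()) for i in range(1,n) if s[i,4]>3])
im=cv2.imread('pics/s4.png');z=cv2.resize(im[90:160,290:390],(800,560),interpolation=cv2.INTER_CUBIC);cv2.imwrite('pics/z5.png',z)
```

```text
scene [357.22297401 125.00872708] [360.21544219 106.30503851]
top [148.01378004 215.4690336 ] [138.47640426 214.14368915]
s3 red []
s3 blue [(np.int32(4), [356.5, 117.0])]
s4 red []
s4 blue [(np.int32(8), [338.5, 137.4])]
```

View pics/z5.png

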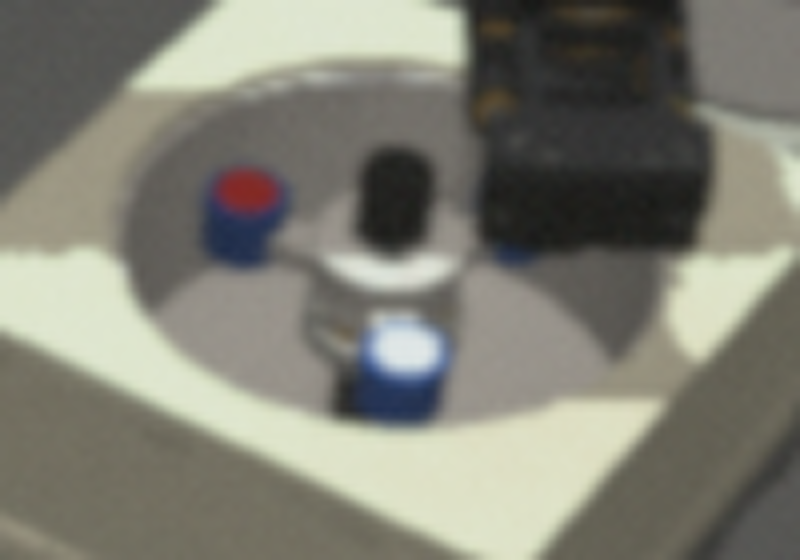

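Run:
```python
from h import *
y=np.array([.558,-.83,0]);x=np.array([.83,.558,0]);p=np.array([583.3,280.6,108.4])
q=lambda v:((proj('scene',v)-[290,90])*8).round().tolist()
print('tip',q(p),'tip+y15',q(p+15*y),'tip+10z',q(p+[0,0,20]))
for s in(-1,1):print('body near bottom corners',q(p+95*y+s*37*x+[0,0,70]),q(p-95*y+s*37*x+[0,0,70]))
print('s3 tip z3px',((proj('scene',(516.4,195.5,187.2))-[290,84])*4+[384,0]))
print('cup3 base', q((537+58*np.cos(1.2),247.5+58*np.sin(1.2),101)),q((537+58*np.cos(1.2),247.5+58*np.sin(1.2),127)),'cupnear',q((537+58*np.cos(.911),247.5-58*np.sin(.911),127)))
st()
```

```text
tip [538.0, 280.0] tip+y15 [540.0, 308.0] tip+10z [544.0, 238.0]
body near bottom corners [465.0, 307.0] [449.0, -39.0]
body near bottom corners [685.0, 315.0] [650.0, -33.0]
s3 tip z3px [519.96595494 104.46269811]
cup3 base [507.0, 238.0] [515.0, 184.0] cupnear [402.0, 347.0]
{'t': 19.88, 'joint_pos': [-4.94, 25.67, -32.45, 89.27, 14.33, 69.25, -95.87], 'tcp_pos': [583.3, 280.6, 108.44], 'contact_force': [-0.48, -0.34, 0.77], 'ft_torque': [-0.04, -0.04, 0.02], 'grip_width': 0.7, 'finger_force': 0.0} yaw 34.054883827693835 [-4.e-04  8.e-04 -1.e+00]
```

The fingertip shows higher in the picture than the reported TCP, so the shut tips apparently passed just over the cup tops without contact. I back off a little within this gap and go 11 mm lower (the body still clears the knob), then push again.

Request:
arm_command([
  [-1, 9.9, 0],
  [-1, 9.9, 3],
  [-1, 9.9, 6],
  [-1, 9.9, 9],
  [-1, 9.9, 11],
  [-1, 9.9, 11],
], turn=[0, 0, 0, 0, 0, 0])

```text
t: 20.62
tcp_pos: [589.1, 269.8, 97.0]
orientation: [[0.83, 0.558, -0.0], [0.558, -0.83, -0.0], [-0.0, -0.0, -1.0]]
contact_force: [0.5, -0.4, 1.2]
grip_width: 0.2
finger_force: 0.0
```

```bash
cat > orb.py <<'E'
import numpy as np,sys
R=57;a,st=map(float,sys.argv[1:3])
P=lambda a:R*np.array([np.cos(np.radians(a)),-np.sin(np.radians(a))])
for _ in range(int(sys.argv[3])):
    print(a,[np.round(P(a+st*i)-P(a),1).tolist()+[0] for i in range(1,9)]); a+=8*st
E
python3 orb.py 349 6 1; python3 orb.py 397 12 7; python3 -c "
from h import *
st()"
```

```text
349.0 [[0.8, -5.9, 0], [1.0, -11.9, 0], [0.6, -17.8, 0], [-0.4, -23.7, 0], [-2.1, -29.4, 0], [-4.3, -35.0, 0], [-7.1, -40.2, 0], [-10.4, -45.2, 0]]
397.0 [[-8.1, -8.7, 0], [-17.9, -15.5, 0], [-28.9, -20.2, 0], [-40.6, -22.5, 0], [-52.5, -22.3, 0], [-64.1, -19.6, 0], [-74.9, -14.6, 0], [-84.4, -7.4, 0]]
493.0 [[-7.8, 9.0, 0], [-13.6, 19.4, 0], [-17.1, 30.8, 0], [-18.1, 42.7, 0], [-16.7, 54.5, 0], [-12.8, 65.8, 0], [-6.6, 76.0, 0], [1.5, 84.7, 0]]
589.0 [[9.8, 6.8, 0], [20.7, 11.5, 0], [32.4, 13.8, 0], [44.3, 13.6, 0], [56.0, 10.9, 0], [66.8, 5.8, 0], [76.3, -1.3, 0], [84.1, -10.3, 0]]
685.0 [[5.8, -10.4, 0], [9.3, -21.8, 0], [10.3, -33.7, 0], [8.8, -45.5, 0], [5.0, -56.8, 0], [-1.2, -67.0, 0], [-9.3, -75.7, 0], [-19.1, -82.5, 0]]
781.0 [[-11.0, -4.7, 0], [-22.7, -6.9, 0], [-34.6, -6.7, 0], [-46.2, -4.0, 0], [-57.0, 1.0, 0], [-66.5, 8.2, 0], [-74.3, 17.2, 0], [-80.1, 27.6, 0]]
877.0 [[-3.5, 11.4, 0], [-4.5, 23.3, 0], [-3.1, 35.1, 0], [0.8, 46.4, 0], [6.9, 56.6, 0], [15.1, 65.3, 0], [24.8, 72.1, 0], [35.8, 76.8, 0]]
973.0 [[11.7, 2.3, 0], [23.6, 2.1, 0], [35.2, -0.6, 0], [46.0, -5.7, 0], [55.5, -12.8, 0], [63.4, -21.8, 0], [69.1, -32.2, 0], [72.6, -43.6, 0]]
{'t': 20.62, 'joint_pos': [-4.21, 26.25, -32.04, 89.82, 14.63, 68.16, -95.14], 'tcp_pos': [589.12, 269.82, 97.05], 'contact_force': [0.47, -0.36, 1.17], 'ft_torque': [-0.02, -0.06, 0.04], 'grip_width': 0.24, 'finger_force': 0.0} yaw 33.919542290647044 [-3.e-04 -0.e+00 -1.e+00]
```

Request:
arm_command([
  [0.8, -5.9, 0],
  [1.0, -11.9, 0],
  [0.6, -17.8, 0],
  [-0.4, -23.7, 0],
  [-2.1, -29.4, 0],
  [-4.3, -35.0, 0],
  [-7.1, -40.2, 0],
  [-10.4, -45.2, 0],
], turn=[0, 0, 0, 0, 0, 0, 0, 0])

```text
t: 21.62
tcp_pos: [555.2, 301.7, 97.3]
orientation: [[0.83, 0.558, 0.0], [0.558, -0.83, 0.0], [0.0, -0.0, -1.0]]
contact_force: [0.5, -0.9, -0.6]
grip_width: 0.6
finger_force: 0.4
```

```bash
cat >> h.py <<'E'
def cups(n='scene',z=127):
    im=read_camera(n);hsv=cv2.cvtColor(im,cv2.COLOR_RGB2HSV)
    u,v,w=(338,120,48) if n=='scene' else (161,231,48)
    H,S,V=[hsv[v-36:v+36,u-w:u+w,i].astype(int) for i in range(3)]
    for nm,m in(('red',((H<8)|(H>170))&(S>140)&(V>90)),('blue',(H>105)&(H<130)&(S>110)&(V>50))):
        k,l,s,c=cv2.connectedComponentsWithStats(m.astype(np.uint8))
        for i in range(1,k):
            if s[i,4]>12:
                p=atz(n,c[i][0]+u-w,c[i][1]+v-36,z if nm=='red' else z-13);d=p[:2]-[537.3,247.5]
                print(n,nm,s[i,4],(c[i]+[u-w,v-36]).round(1),'r',np.hypot(*d).round(),'ang',np.degrees(np.arctan2(d[1],d[0])).round(1))
    return im
E
python3 - <<'E'
from h import *
st();im=cups();b=cups('top')
cv2.imwrite('pics/z6.png',cv2.resize(im[84:156,290:386,::-1],(768,576),interpolation=cv2.INTER_CUBIC))
E
```

```text
{'t': 21.62, 'joint_pos': [-6.76, 24.61, -33.16, 92.23, 14.28, 67.41, -99.15], 'tcp_pos': [555.15, 301.73, 97.34], 'contact_force': [0.52, -0.9, -0.59], 'ft_torque': [-0.18, -0.13, -0.03], 'grip_width': 0.56, 'finger_force': 0.39} yaw 33.90575955967116 [ 2.e-04  3.e-04 -1.e+00]
scene red 27 [318.8 120.6] r 58.0 ang -139.8
scene blue 38 [318.2 126.6] r 61.0 ang -129.3
scene blue 39 [350.3 136.6] r 65.0 ang -24.7
top red 48 [171.1 246.3] r 57.0 ang -136.4
top blue 15 [168.7 211.7] r 62.0 ang -26.0
top blue 13 [176.3 245.8] r 64.0 ang -128.8
```

The rotor now follows (red cup moved from -171° to about -138°). Continue pushing.

Request:
arm_command([
  [-8.1, -8.7, 0],
  [-17.9, -15.5, 0],
  [-28.9, -20.2, 0],
  [-40.6, -22.5, 0],
  [-52.5, -22.3, 0],
  [-64.1, -19.6, 0],
  [-74.9, -14.6, 0],
  [-84.4, -7.4, 0],
], turn=[0, 0, 0, 0, 0, 0, 0, 0])

```text
t: 22.72
tcp_pos: [480.7, 259.8, 97.3]
orientation: [[0.83, 0.558, -0.0], [0.558, -0.83, 0.0], [-0.0, -0.0, -1.0]]
contact_force: [0.7, 0.4, -0.9]
grip_width: 0.2
finger_force: 0.3
```

```bash
python3 -c "
from h import *
st();cups()"
```

```text
{'t': 22.72, 'joint_pos': [-2.39, 14.98, -35.02, 104.19, 9.5, 63.78, -96.81], 'tcp_pos': [480.74, 259.82, 97.27], 'contact_force': [0.66, 0.35, -0.88], 'ft_torque': [0.15, -0.08, -0.02], 'grip_width': 0.17, 'finger_force': 0.33} yaw 33.91052187186713 [-3.e-04  1.e-04 -1.e+00]
scene red 29 [343.6 132.9] r 57.0 ang -42.5
scene blue 27 [352.3 116.1] r 55.0 ang 72.5
scene blue 36 [317.9 120.9] r 60.0 ang -153.2
scene blue 44 [342.3 138.6] r 66.0 ang -46.8
```

Red followed by 96°. Continuing round.

Request:
arm_command([
  [-7.8, 9.0, 0],
  [-13.6, 19.4, 0],
  [-17.1, 30.8, 0],
  [-18.1, 42.7, 0],
  [-16.7, 54.5, 0],
  [-12.8, 65.8, 0],
  [-6.6, 76.0, 0],
  [1.5, 84.7, 0],
], turn=[0, 0, 0, 0, 0, 0, 0, 0])

```text
t: 23.78
tcp_pos: [530.5, 190.5, 97.1]
orientation: [[0.83, 0.558, -0.0], [0.558, -0.83, -0.0], [-0.0, 0.0, -1.0]]
contact_force: [-0.6, 0.1, 0.4]
grip_width: 0.4
finger_force: 0.3
```

Request:
arm_command([
  [9.8, 6.8, 0],
  [20.7, 11.5, 0],
  [32.4, 13.8, 0],
  [44.3, 13.6, 0],
  [56.0, 10.9, 0],
  [66.8, 5.8, 0],
  [76.3, -1.3, 0],
  [84.1, -10.3, 0],
], turn=[0, 0, 0, 0, 0, 0, 0, 0])

```text
t: 24.78
tcp_pos: [594.1, 247.4, 97.3]
orientation: [[0.83, 0.558, 0.0], [0.558, -0.83, 0.0], [0.0, 0.0, -1.0]]
contact_force: [0.5, -0.9, 0.4]
grip_width: 0.5
finger_force: 0.3
```

Request:
arm_command([
  [5.8, -10.4, 0],
  [9.3, -21.8, 0],
  [10.3, -33.7, 0],
  [8.8, -45.5, 0],
  [5.0, -56.8, 0],
  [-1.2, -67.0, 0],
  [-9.3, -75.7, 0],
  [-19.1, -82.5, 0],
], turn=[0, 0, 0, 0, 0, 0, 0, 0])

```text
t: 25.78
tcp_pos: [531.1, 304.8, 97.5]
orientation: [[0.83, 0.558, 0.0], [0.558, -0.83, 0.001], [0.001, -0.0, -1.0]]
contact_force: [1.3, 0.7, -0.2]
grip_width: 0.5
finger_force: 0.3
```

Request:
arm_command([
  [-11.0, -4.7, 0],
  [-22.7, -6.9, 0],
  [-34.6, -6.7, 0],
  [-46.2, -4.0, 0],
  [-57.0, 1.0, 0],
  [-66.5, 8.2, 0],
  [-74.3, 17.2, 0],
  [-80.1, 27.6, 0],
], turn=[0, 0, 0, 0, 0, 0, 0, 0])

```text
t: 26.78
tcp_pos: [480.8, 235.8, 97.2]
orientation: [[0.83, 0.558, -0.0], [0.558, -0.83, -0.0], [-0.0, -0.0, -1.0]]
contact_force: [-0.2, 0.5, 0.6]
grip_width: 0.4
finger_force: 0.4
```

```bash
python3 -c "
from h import *
st();cups()"
```

```text
{'t': 26.78, 'joint_pos': [-0.94, 13.44, -33.68, 105.7, 8.29, 63.31, -93.74], 'tcp_pos': [480.79, 235.85, 97.23], 'contact_force': [-0.19, 0.54, 0.62], 'ft_torque': [0.21, 0.03, 0.01], 'grip_width': 0.38, 'finger_force': 0.37} yaw 33.8972983434358 [-2.e-04 -0.e+00 -1.e+00]
scene red 28 [350.1 131. ] r 56.0 ang -21.2
scene blue 39 [317.8 125.5] r 61.0 ang -133.6
scene blue 37 [349.2 136.8] r 64.0 ang -27.7
```

Request:
arm_command([
  [-3.5, 11.4, 0],
  [-4.5, 23.3, 0],
  [-3.1, 35.1, 0],
  [0.8, 46.4, 0],
  [6.9, 56.6, 0],
  [15.1, 65.3, 0],
  [24.8, 72.1, 0],
  [35.8, 76.8, 0],
], turn=[0, 0, 0, 0, 0, 0, 0, 0])

```text
t: 27.82
tcp_pos: [554.3, 193.0, 97.2]
orientation: [[0.83, 0.558, -0.0], [0.558, -0.83, -0.0], [-0.0, -0.0, -1.0]]
contact_force: [-1.3, -0.3, 0.4]
grip_width: 0.1
finger_force: 0.3
```

Request:
arm_command([
  [5.8, 1.5, 0],
  [11.7, 2.3, 0],
  [17.7, 2.5, 0],
  [23.6, 2.1, 0],
  [29.5, 1.0, 0],
  [35.2, -0.6, 0],
  [40.7, -2.9, 0],
  [43.0, -4.1, 0],
], turn=[0, 0, 0, 0, 0, 0, 0, 0])

```text
t: 28.82
tcp_pos: [587.0, 220.8, 97.3]
orientation: [[0.83, 0.558, 0.0], [0.558, -0.83, 0.0], [0.0, -0.0, -1.0]]
contact_force: [-0.5, -0.6, -0.3]
grip_width: 0.3
finger_force: 0.2
```

Request:
arm_command([
  [0, 0, 0],
  [-4, 2, 0],
  [-8, 3.5, 0],
  [-8, 3.5, -15],
  [-8, 3.5, -45],
  [-8, 3.5, -80],
  [-8, 3.5, -110],
  [-8, 3.5, -120],
], turn=[0, 0, 0, 0, 0, 0, 0, 0])

```text
t: 29.82
tcp_pos: [583.0, 213.6, 220.3]
orientation: [[0.83, 0.558, 0.004], [0.558, -0.83, 0.001], [0.004, 0.001, -1.0]]
contact_force: [0.0, -0.0, 0.6]
grip_width: 0.0
finger_force: 0.0
```

Request:
arm_command([
  [-5, 8, 0],
  [-20, 30, 0],
  [-40, 60, 0],
  [-60, 90, 0],
  [-80, 120, 0],
  [-90, 135, 0],
  [-90, 135, 0],
], turn=[0, 0, 0, 0, 0, 0, 0])

```text
t: 30.7
tcp_pos: [582.5, 49.4, 216.5]
orientation: [[0.831, 0.556, -0.001], [0.556, -0.831, -0.0], [-0.001, -0.0, -1.0]]
contact_force: [-1.1, 1.0, -0.2]
grip_width: 0.3
finger_force: 0.0
```

Run:
```python
from h import *
st();im=cups();cups();b=cups('top')
cv2.imwrite('pics/z7.png',np.hstack([cv2.resize(x[v-36:v+36,u-48:u+48,::-1],(384,288),interpolation=cv2.INTER_CUBIC) for x,u,v in((im,338,120),(b,161,231))]))
for n,u,v in(('jar',357,225),('weight',272,219)):
    a0=cv2.imread('pics/t0.png')[v-15:v+15,u-15:u+15].astype(int);print(n,np.abs(a0-b[v-15:v+15,u-15:u+15,::-1]).mean())
```

```text
{'t': 30.7, 'joint_pos': [13.43, 13.07, -26.65, 90.75, 5.96, 77.66, -70.13], 'tcp_pos': [582.48, 49.39, 216.46], 'contact_force': [-1.14, 0.98, -0.22], 'ft_torque': [0.04, 0.03, -0.03], 'grip_width': 0.29, 'finger_force': 0.0} yaw 33.77018313380021 [-1.2e-03 -3.0e-04 -1.0e+00]
scene red 24 [339.2 106.5] r 61.0 ang 120.8
scene blue 40 [354.5 133.2] r 61.0 ang -7.1
scene red 24 [339.2 106.5] r 61.0 ang 120.8
scene blue 40 [354.5 133.2] r 61.0 ang -7.1
top red 48 [138.6 241.8] r 58.0 ang 118.3
jar 7.024444444444445
weight 6.744074074074074
```

View pics/z7.png

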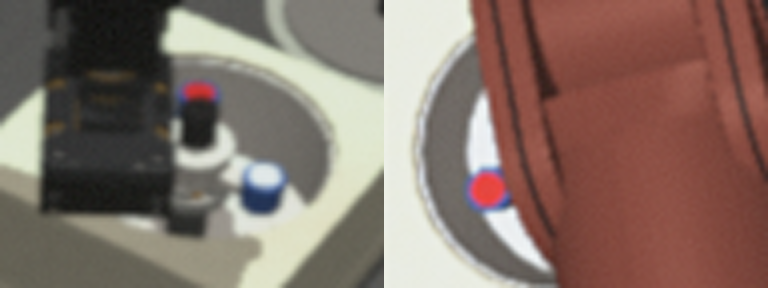

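The rotor is standing still on its seat with red at about 119°: 650° pushed in total (1.8 turns), and the arm is clear. Handing in.

```bash
python3 -c "
from plant import *
print(finish_job())"
```

```text
the job is handed in; nothing more can be done
None
```

The rotor is home on its dogs, was pushed freely by hand through about 1.8 turns and left still on its seat; the job was handed in at about 31 s, with no verdict returned.

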